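# Clear the banding wheel and set the pointer gauge

### The arm

A 6-joint arm with a two-finger parallel gripper is mounted at the origin on the work surface. World frame = base frame: x ahead of the robot, y to its left, z up, the work surface at z = 0. Lengths are in m, angles in rad, forces in N, time in s.
With the tool pointing down it reaches from about 0.375 to 0.925 m from the base axis. Payload 5.7 kg.
Tool frame: the origin (TCP) lies midway between the tips of the shut fingers; the grasp point (between the pads) lies 19 mm behind it; z points along the fingers, y is the line along which they close (so a half turn about z gives the same grasp; the last joint's range is limited). The gripper opens to 88 mm and grips with 3 to 60 N. Pads are 20 mm wide; open, the fingers measure 115 mm over their backs; the gripper's body (75 mm by 178 mm) begins 61 mm behind the grasp point.
Start: joints at [-1.382, 0.359, 1.51, -0, 1.272, -0.115], TCP at [0.179, -0.572, 0.223] pointing down, gripper open.
Joint ranges: [-2.97, 2.97], [-1.01, 2.36], [0.21, 2.38], [-0.96, 4.11], [0.2, 2.71], [-2.98, 2.98]. Speed limits (rad/s): [2.39, 2.39, 3.14, 3.14, 3.14, 3.14].

### API

Orientations are given as a rotation vector (axis times angle).
In Python, from plant import arm gives the robot as it stands.
- The arm moves only by the tool drive_tool, never from a script. Its arguments are lists of equal length, an entry for each row: "hand": the opening, from 0 (shut) to 1 (fully open); "offset": the shift along the tool's x, y, z in mm, a list of three; "twist": the turn, a rotation vector about the tool's x, y, z in rad, a list of three. A call has 1 to 5 rows; each row is the pose to reach, as a shift and turn from the pose commanded when the call began, along the tool's axes at that moment; what a row does not reach only later rows make up. A row lasts 1/8 s, in which the tool goes at most 62.5 mm and 10.7 degrees, less where a joint would pass 70% of its speed; a pose out of reach is approached as far as the arm can. A call with a gripper value outside its range is refused whole. The fingers move at their own pace and stop on an object; "squeeze" is the grip in N (left out, the last holds). Time passes only in rows, so rows that repeat a pose let the fingers close. It gives the time, the measured TCP pose, the force, the opening and the grip force at its end, in the units of the state.
- arm.sense(): the state, without advancing time (a new reading comes with each control period).
- arm.snapshot(name): name is "side" or "top" or "wrist"; returns the picture (384x512x3 uint8, red, green, blue); there is no depth.
- arm.camera_info(name): a dict with "intrinsics" (3x3 intrinsics, pixels), "cam_to_world" (4x4, takes a point from camera to world coordinates). Camera axes: x right, y down, z forward; pixel columns grow to the right and rows downward; lengths in m; the calibration is good to about 2 mm. A picture is of the moment at which its call begins: read the wrist's pose just before it. camera_info takes no time and is no camera call; for the wrist camera it gives the pose at the moment of the call.
- arm.hand_in(): hands the job in; it is judged then, once.
Trained networks look in the newest picture that a camera, given by its name, has taken for a name from the list of things; names that differ only in an ending like _2 or _b are one class to them, and where a whole thing is asked for, a point or a joint stands for the part that bears it (a point fixed in the world has none). Each returns a list of dicts, best first, with "conf" (0 to 1); they miss things now and then, are a little off and sometimes report something else, mostly with a low value. They report only what shows in the picture. A call takes as long as a camera call. They do not tell look-alikes from the thing itself.
- arm.boxes_of(camera, thing): "at" ([x, y, z] in m, in world coordinates, good to about 4 mm: the middle of the surface that is visible of it).
- arm.masks_of(camera, thing): "pixels" (384x512 bool, what is visible of it).
- arm.landmark_of(camera, thing): "at" ([x, y, z] in m, in world coordinates, good to about 4 mm: a listed point, or the origin of a listed thing).
The state is a dict: "time_s": time; "q": joint angles; "joint_vel": joint speeds; "effort": joint torques, N m; "ee_pos": TCP position; "ee_rot": TCP orientation; "wrist_force": force on the tool from outside, world axes, zero at the start; "ft_torque": the same for the moment, N m; "width": opening from 0.0 (shut) to 1.0 (fully open); "finger_force": force on a finger pad.
Only numpy, scipy, OpenCV 4.12 (cv2) and the standard library are available. Lean on these libraries where they do the work, as an engineer would, in place of code of your own. Each camera call takes 0.05 s, during which the arm holds its last target. There are 200 camera calls.

### The job

Lift the teapot off the banding wheel by its overhead handle and stand it upright, wholly on the empty round bat, without dropping it. Then squeeze the grip of the pointer gauge so that its lock button releases the arm, and slide the arm out over the wheel until its index blade lines up with the blade of the clip on the scale. The arm springs back if let go, so finish while still gripping it at that mark; leave the clip and the other ware, the jar and the tools where they are.

Things in the scene. Friction and masses are not known exactly. Their poses are not given: they have to be found in the camera images.
- teapot: White unglazed (bisque) teapot in one piece with its lid, about 0.55 kg: foot 84 mm across, belly 116 mm across, body 98 mm high, handle top 158 mm above the foot, spout along its +x axis reaching 104 mm out. Origin: centre of the underside; z up. It starts on the banding wheel, turned by up to about 80 degrees either way.
- teapot_handle (a point): Middle of the teapot's overhead handle bar, 150 mm above its underside on its axis. The bar runs along the teapot's x axis: 58 mm long, 14 mm wide (along y), 16 mm high, with more than 25 mm free below it. Pinch it from above across its y.
- wheel: Banding wheel (turntable stand), fixed: dark flat steel disc 200 mm across on a grey pedestal, top 80 mm above the table. Origin: centre of its underside on the table.
- bat_a: The empty round plywood bat, fixed on the table to the robot's right: 160 mm across, 15 mm thick. Origin: centre of its underside. The teapot goes on its top (15 mm above the origin), foot wholly on the bat (centres within about 36 mm).
- bat_b: A second round bat of the same size, with a cup on it; not to be used. Origin: centre of its underside.
- gauge: Pointer gauge, fixed on the robot's left: dark steel foot 110 x 160 mm, column, level aluminium tube 26 mm square (top 145 mm above the table) with a scale bar, ticks every 10 mm, along its +x side, equally high. Origin: on the table, 10 mm in -y from the foot's middle, below the tube's axis. The arm telescopes out along the gauge's own -y, over the wheel.
- slide (a joint): Extension of the gauge's telescoping arm in m: 0 fully in (as it starts), at most 0.165. A catch blocks it at about 0.001 unless the lock button is squeezed in more than 3.5 mm. A spring pulls it back in with 3 N (in) to 5.5 N (out), plus light damping. Beyond 20 mm the catch is passed; if let go it springs back to about 0.017.
- slide_grip (a point): Pinch point of the arm's grip, a black upright fin on the slide, 24 mm wide (gauge's x), 40 mm long (gauge's y), from 160 to 220 mm above the table; this point is in its middle at 195 mm, level with the lock button. Pinch from above, fingers on its -x and +x faces (closing along the gauge's x). Moves with the arm; axes as the gauge's.
- lock_button (a joint): Travel of the lock button, 0 out to 0.006 m (flush with the fin). A round steel button 18 mm across on the fin's +x face, standing 6 mm proud, pressed towards the gauge's -x with 1.7 to 5 N; it springs out when let go. A pinch on the fin squeezes it in (opening needed over the button 30 mm).
- slide_index (a point): Tip of the arm's index blade, a thin steel plate (2.5 mm in y) that points along the gauge's +x over the scale, 149 mm above the table; moves with the arm.
- clip (a joint): Where the clip stands on the scale, in m of arm extension: slide equals this value when the two blades line up (between 0.07 and 0.14). Do not move it.
- clip_mark (a point): Tip of the clip's blade (2.5 mm in y), pointing inward to the index blade. The clip is a small brass saddle (14 x 14 x 18 mm) on the outer edge of the scale bar, top 151 mm above the table. Lined up means slide_index and clip_mark have the same y in the gauge's frame.
- cup: Handleless bisque cup on the second bat, 68 mm across, 55 mm high; origin: centre of the underside. Leave alone.
- dish: Small bisque dish on the table under the arm, between gauge and wheel, 72 mm across, 30 mm high; leave alone.
- jar_near: Green glass jar with steel lid, 66 mm across, 85 mm high, on the robot's side of the gauge; leave alone.
- brush: Flat brush lying on the table beyond the gauge and the wheel; leave alone.
- rib: Flat grey plastic rib 100 x 50 x 8 mm lying on the robot's side of the gauge; leave alone.
There are look-alikes about, which are no part of the job. What is shaped like the teapot but brown or purple is not meant. Leave any purple look-alike of the wheel alone.

How it is judged:
By the outcome, as a careful person would: the job done as asked, in the order asked, and still so for the second after the job is handed in, while the arm keeps its last pose, push and grip.
It also fails if it takes over 51 s, if anything falls off the work surface, if the arm or the gripper's body presses on something with over 40 N, if the wrist force passes 120 N, or if a joint passes its speed limit or range.

## Working session

There is one attempt and no reset: what is moved stays moved. The work goes in short steps, Python scripts to look and compute and a tool call to move; the robot and the scene stay as the last step left them, time stands still between calls to the robot, and variables do not carry over. Pictures are saved under pics/ and viewed, at most 10 in all, crops included, and the job is handed in when it is done.

Besides the shell and the picture viewer there is one more tool, called after "Emit:" in YAML: its name, and indented under it one key for each argument. drive_tool: Moves the arm, as the interface text tells. Its arguments: {"type":"object","properties":{"hand":{"type":"array"},"offset":{"type":"array"},"twist":{"type":"array"},"squeeze":{"type":"number"}},"required":["hand","offset","twist"]}

```bash
mkdir -p pics; ls
python3 - <<'E'
from plant import arm
import cv2,numpy as np
s=arm.sense();print(s['time_s'],s['ee_pos'],s['ee_rot'],s['width'])
for c in ['top','side']:
    im=arm.snapshot(c);cv2.imwrite(f'pics/{c}0.png',im[:,:,::-1])
    print(c,arm.camera_info(c)['cam_to_world'].round(3).tolist())
    for t in ['teapot','teapot_handle','wheel','bat_a','gauge','slide_grip','slide_index','clip_mark']:
        print(t,[(np.round(d['at'],3).tolist(),round(d['conf'],2)) for d in arm.landmark_of(c,t)])
E
```

```text
pics
0.0 [ 0.17935851 -0.57185336  0.22183384] [-3.10365920e+00 -4.75097406e-01  1.12098294e-04] 1.0004283332655308
top [[0.026, -0.996, 0.084, 0.363], [-1.0, -0.026, -0.01, -0.001], [0.012, -0.083, -0.996, 1.484], [0.0, 0.0, 0.0, 1.0]]
teapot [([0.595, -0.052, 0.079], 0.95), ([0.279, 0.211, -0.001], 0.91), ([0.34, -0.023, 0.001], 0.82)]
teapot_handle [([0.34, -0.029, 0.15], 0.93), ([0.594, -0.05, 0.232], 0.83), ([0.282, 0.214, 0.149], 0.74), ([0.61, 0.204, 0.145], 0.61), ([0.595, -0.316, -0.002], 0.28)]
wheel [([0.169, -0.308, -0.001], 0.88), ([0.588, -0.05, -0.004], 0.71)]
bat_a [([0.596, -0.32, 0.001], 0.71), ([0.422, -0.342, 0.003], 0.67)]
gauge [([0.579, 0.226, -0.002], 0.62)]
slide_grip [([0.574, 0.32, 0.195], 0.79)]
slide_index [([0.608, 0.315, 0.146], 0.72)]
clip_mark [([0.61, 0.204, 0.148], 0.61)]
side [[-0.934, -0.251, 0.253, 0.156], [-0.357, 0.678, -0.643, 0.788], [-0.01, -0.691, -0.723, 1.05], [0.0, 0.0, 0.0, 1.0]]
teapot [([0.595, -0.049, 0.082], 0.97), ([0.342, -0.024, -0.001], 0.76), ([0.282, 0.211, 0.001], 0.69), ([0.587, -0.053, 0.003], 0.62)]
teapot_handle [([0.276, 0.214, 0.15], 0.66), ([0.34, -0.028, 0.155], 0.56)]
wheel [([0.586, -0.049, 0.004], 0.64)]
bat_a [([0.422, -0.345, -0.0], 0.69), ([0.596, -0.31, -0.002], 0.65)]
gauge []
slide_grip [([0.573, 0.317, 0.194], 0.84)]
slide_index [([0.575, 0.315, 0.198], 0.31)]
clip_mark [([0.439, 0.273, -0.003], 0.65), ([0.613, 0.2, 0.146], 0.63), ([0.702, 0.154, 0.001], 0.56)]
```

View pics/top0.png

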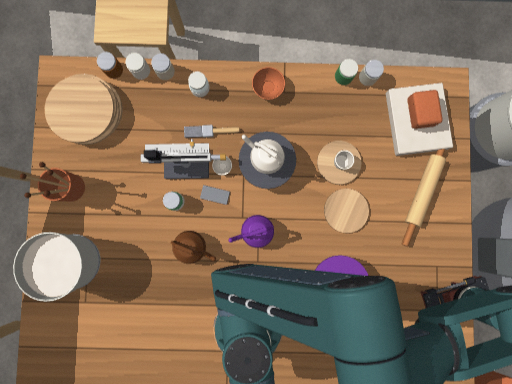

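View pics/side0.png

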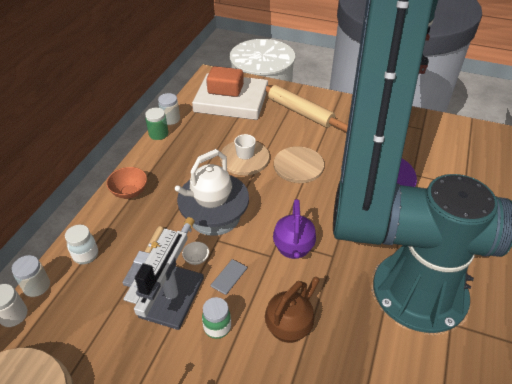

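```bash
cat > h.py <<'E'
from plant import arm
import cv2,numpy as np
from scipy.spatial.transform import Rotation as R
np.set_printoptions(suppress=True,precision=4)
def pose():
    s=arm.sense();return s,np.array(s['ee_pos']),R.from_rotvec(s['ee_rot'])
def down(yaw_y):
    "tool pointing down with tool y at yaw_y deg in world"
    a=np.radians(yaw_y);y=np.array([np.cos(a),np.sin(a),0]);z=np.array([0,0,-1.])
    return R.from_matrix(np.c_[np.cross(y,z),y,z])
def go(p,yaw_y,base=None):
    "offset mm, twist from the present (or given) pose"
    s,p0,r0=pose()
    if base: p0,r0=np.array(base[0]),down(base[1])
    t=down(yaw_y)
    print('offset',(r0.inv().apply(np.array(p)-p0)*1000).round(1),'twist',(r0.inv()*t).as_rotvec().round(4))
def yaw():
    y=pose()[2].as_matrix()[:,1];return np.degrees(np.arctan2(y[1],y[0]))
def px(cam,p,ci=None):
    ci=ci or arm.camera_info(cam);T=np.linalg.inv(ci['cam_to_world']);q=T[:3,:3]@np.array(p)+T[:3,3];q=ci['intrinsics']@q;return q[:2]/q[2]
def onz(cam,uv,z,ci=None):
    ci=ci or arm.camera_info(cam);T=ci['cam_to_world'];d=T[:3,:3]@np.linalg.inv(ci['intrinsics'])@np.r_[uv,1];return T[:3,3]+d*(z-T[2,3])/d[2]
E
python3 - <<'E'
from h import *
s,p,r=pose();print(p,yaw(),r.as_matrix(),s['q'])
T=arm.camera_info('wrist')['cam_to_world'];print('cam in tool',r.inv().apply(T[:3,3]-p),r.inv().as_matrix()@T[:3,:3])
for y in(-35,145,0):go([.54,-.05,.42],y)
E
```

```text
[ 0.1795 -0.5725  0.2226] -72.59516900389208 [[ 0.9542  0.2991 -0.    ]
 [ 0.2991 -0.9542  0.0001]
 [-0.     -0.0001 -1.    ]] [-1.3821  0.3588  1.5104 -0.      1.2725 -0.1151]
cam in tool [ 0.0688  0.0013 -0.1622] [[-0.0006 -0.9669 -0.2551]
 [ 1.     -0.0007  0.0005]
 [-0.0007 -0.2551  0.9669]]
offset [ 500.3 -390.8 -197.3] twist [-0.0001 -0.     -0.6562]
offset [ 500.3 -390.8 -197.3] twist [-0.      0.0001  2.4854]
offset [ 500.3 -390.8 -197.3] twist [-0.0001 -0.     -1.267 ]
```

Emit:
drive_tool:
  hand: [1,1,1,1,1]
  offset:
    - [44,-30,-30]
    - [88,-60,-60]
    - [132,-90,-90]
    - [176,-120,-120]
    - [220,-150,-150]
  twist:
    - [0,0,-0.06]
    - [0,0,-0.12]
    - [0,0,-0.18]
    - [0,0,-0.24]
    - [0,0,-0.3]

```text
time_s: 1.52
ee_pos: [0.3453, -0.3621, 0.3738]
ee_rot: [2.998, 0.937, 0.001]
wrist_force: [0.9, -1.4, 0.5]
width: 1.004
finger_force: 0.0
```

Run:
```python
from h import *
print(pose()[1],yaw());go([.595,-.05,.42],-35)
```

```text
[ 0.3453 -0.3621  0.3738] -55.30756673322434
offset [ 382.9 -114.5  -46.2] twist [ 0.0005 -0.0001 -0.3544]
```

Emit:
drive_tool:
  hand: [1,1,1,1,1]
  offset:
    - [55,-16,-7]
    - [110,-33,-14]
    - [165,-49,-21]
    - [220,-66,-28]
    - [275,-82,-35]
  twist:
    - [0,0,-0.05]
    - [0,0,-0.1]
    - [0,0,-0.15]
    - [0,0,-0.2]
    - [0,0,-0.25]

```text
time_s: 2.15
ee_pos: [0.5252, -0.1383, 0.4081]
ee_rot: [2.858, 1.303, 0.0]
wrist_force: [0.5, -0.6, 0.6]
width: 1.0
finger_force: 0.0
```

Emit:
drive_tool:
  hand: [1,1,1]
  offset:
    - [54,-16,-6]
    - [105,-32,-12]
    - [105,-32,-12]
  twist:
    - [0,0,-0.05]
    - [0,0,-0.1]
    - [0,0,-0.1]

```text
time_s: 2.52
ee_pos: [0.5704, -0.0365, 0.4199]
ee_rot: [-2.787, -1.449, -0.002]
wrist_force: [-0.5, -0.2, -0.5]
width: 1.002
finger_force: 0.0
```

Run:
```python
from h import *
print(pose()[1],yaw())
im=arm.snapshot('wrist');ci=arm.camera_info('wrist');cv2.imwrite('pics/w1.png',im[:,:,::-1])
for t in ['teapot','teapot_handle']:
    for d in arm.landmark_of('wrist',t): print(t,d['at'],d['conf'],px('wrist',d['at'],ci))
for t in ['teapot_handle']:
    for d in arm.boxes_of('wrist',t): print('box',d['at'],d['conf'],px('wrist',d['at'],ci))
for p in ([.595,-.05,.23],[.595,-.05,.08]):print(px('wrist',p,ci))
```

```text
[ 0.5704 -0.0365  0.4199] -35.05298832576323
teapot [0.3421, -0.0233, 0.0038] 0.97 [172.4928 210.3551]
teapot [0.2824, 0.2118, -0.0008] 0.73 [ 80.7726 139.3932]
teapot [0.4376, 0.2744, 0.0048] 0.24 [112.6544  67.0802]
teapot_handle [0.3407, -0.0231, 0.1544] 0.87 [144.6594 237.606 ]
teapot_handle [0.5863, -0.0507, 0.2296] 0.57 [273.4618 178.0608]
teapot_handle [0.2746, 0.2099, 0.1503] 0.57 [ 17.1994 148.1382]
box [0.3528, -0.003, 0.0904] 0.81 [156.0751 212.9468]
box [0.2912, 0.2024, 0.0908] 0.76 [ 55.4057 143.4711]
box [0.5942, -0.0392, 0.1678] 0.63 [271.3061 161.5826]
[278.5646 173.9946]
[272.7378 159.8715]
```

View pics/w1.png

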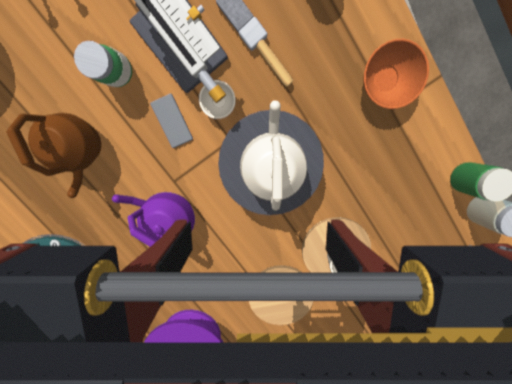

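Run:
```python
from h import *
im=cv2.imread('pics/w1.png');ci=arm.camera_info('wrist')
c=im[90:225,210:345];cv2.imwrite('pics/w1c.png',cv2.resize(c,None,fx=4.4,fy=4.4,interpolation=cv2.INTER_CUBIC))
a=onz('wrist',(274.5,104),.165,ci);b=onz('wrist',(277,203),.225,ci);print(a,b,np.degrees(np.arctan2(*(a-b)[1::-1])))
```

```text
[0.6455 0.0252 0.165 ] [ 0.5689 -0.0859  0.225 ] 55.414614609127234
```

View pics/w1c.png

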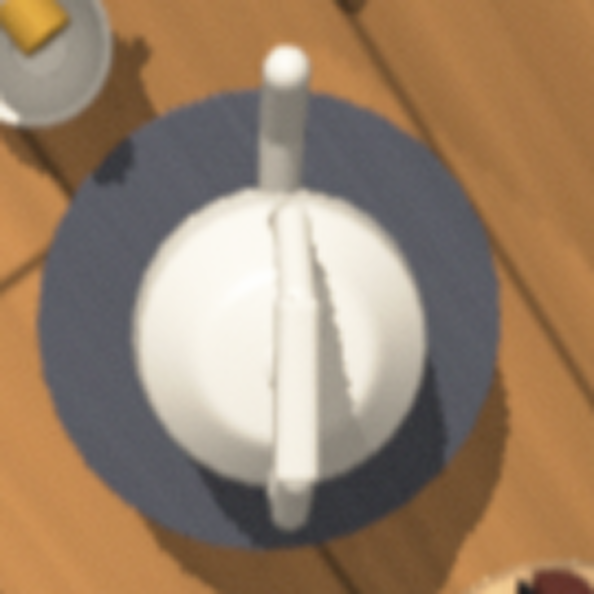

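Run:
```python
from h import *
ci=arm.camera_info('wrist')
a=onz('wrist',(277.7,158.4),.238,ci);b=onz('wrist',(277.1,198.8),.238,ci);m=(a+b)/2
print(a,b,m,np.linalg.norm(a-b),np.degrees(np.arctan2(*(a-b)[1::-1])))
# height check: triangulate bar mid with top camera
t=[d['at'] for d in arm.landmark_of('top','teapot_handle')]
w=onz('wrist',(270.9,162.3),.08,ci);print('wheel',w)
print([px('top',m-[0,0,.0])])
# pixel of bar in top picture, ~ (264,147): ray intersection
def ray(cam,uv,ci):
    T=ci['cam_to_world'];d=T[:3,:3]@np.linalg.inv(ci['intrinsics'])@np.r_[uv,1];return T[:3,3],d/np.linalg.norm(d)
go([m[0],m[1],.235],-35)
```

```text
[ 0.6049 -0.0336  0.238 ] [ 0.5738 -0.0775  0.238 ] [ 0.5893 -0.0556  0.238 ] 0.053792625363344816 54.734545993369906
wheel [ 0.5885 -0.0543  0.08  ]
[array([270.1479, 150.7659])]
offset [  0.3  25.3 184.5] twist [-0.0003  0.0005 -0.008 ]
```

Emit:
drive_tool:
  hand: [1,1,1]
  offset:
    - [0,12,55]
    - [0,25,110]
    - [0,25,110]
  twist:
    - [0,0,0]
    - [0,0,0]
    - [0,0,0]

```text
time_s: 3.15
ee_pos: [0.5865, -0.0553, 0.3055]
ee_rot: [-2.788, -1.436, 0.012]
wrist_force: [0.5, -0.2, -0.3]
width: 0.998
finger_force: 0.0
```

Run:
```python
from h import *
print(pose()[1],yaw())
im=arm.snapshot('wrist');ci=arm.camera_info('wrist')
cv2.imwrite('pics/w2.png',cv2.resize(im[60:360,90:422,::-1],None,fx=1.6,fy=1.6))
for d in arm.landmark_of('wrist','teapot_handle'): print(d['at'],d['conf'],px('wrist',d['at'],ci))
np.savez('w2.npz',T=ci['cam_to_world'],K=ci['intrinsics'])
```

```text
[ 0.5865 -0.0553  0.3055] -35.504119776606146
```

View pics/w2.png

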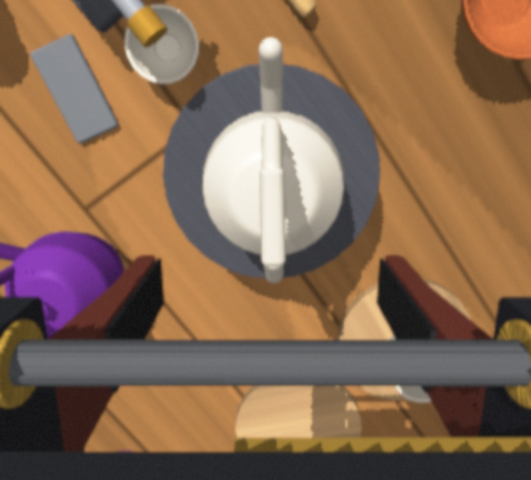

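Run:
```python
from h import *
f=np.load('w2.npz');ci={'cam_to_world':f['T'],'intrinsics':f['K']}
for z in (.22,.23,.238):
    a=onz('w',(259.4,166.3),z,ci);b=onz('w',(260.6,224.4),z,ci);m=(a+b)/2
    print(a,b,m,np.linalg.norm(a-b),np.degrees(np.arctan2(*(a-b)[1::-1])))
go([m[0],m[1],.211],-35.)
print(pose()[1])
```

```text
[ 0.6069 -0.031   0.22  ] [ 0.574  -0.0793  0.22  ] [ 0.5904 -0.0551  0.22  ] 0.058417055415764876 55.71532292897311
[ 0.6077 -0.0298  0.23  ] [ 0.5761 -0.0761  0.23  ] [ 0.5919 -0.0529  0.23  ] 0.05608776174669831 55.71532292897308
[ 0.6084 -0.0288  0.238 ] [ 0.5779 -0.0736  0.238 ] [ 0.5932 -0.0512  0.238 ] 0.054224326811445095 55.71532292897303
offset [ 5.2  0.7 99.9] twist [ 0.0001 -0.0002 -0.0077]
[ 0.5896 -0.0551  0.3109]
```

Emit:
drive_tool:
  hand: [1,1,1,0,0]
  offset:
    - [2,0,50]
    - [2,0,100]
    - [2,0,100]
    - [2,0,100]
    - [2,0,100]
  twist:
    - [0,0,0]
    - [0,0,0]
    - [0,0,0]
    - [0,0,0]
    - [0,0,0]
  squeeze: 35

```text
time_s: 3.88
ee_pos: [0.5929, -0.053, 0.213]
ee_rot: [2.788, 1.441, 0.007]
wrist_force: [0.2, -0.1, 0.4]
width: 0.81
finger_force: 0.0
```

Emit:
drive_tool:
  hand: [0,0]
  offset:
    - [0,0,0]
    - [0,0,0]
  twist:
    - [0,0,0]
    - [0,0,0]

```text
time_s: 4.12
ee_pos: [0.5912, -0.0526, 0.2105]
ee_rot: [2.79, 1.442, 0.002]
wrist_force: [-0.3, -0.9, -0.9]
width: 0.585
finger_force: 0.0
```

Emit:
drive_tool:
  hand: [0,0,0,0,0]
  offset:
    - [0,0,0]
    - [0,0,0]
    - [0,0,0]
    - [0,0,0]
    - [0,0,0]
  twist:
    - [0,0,0]
    - [0,0,0]
    - [0,0,0]
    - [0,0,0]
    - [0,0,0]

```text
time_s: 4.75
ee_pos: [0.5906, -0.0524, 0.2095]
ee_rot: [-2.79, -1.442, 0.0]
wrist_force: [0.6, 0.1, -0.7]
width: 0.154
finger_force: 35.0
```

Emit:
drive_tool:
  hand: [0,0,0,0]
  offset:
    - [0,0,-10]
    - [0,0,-35]
    - [0,0,-60]
    - [0,0,-70]
  twist:
    - [0,0,0]
    - [0,0,0]
    - [0,0,0]
    - [0,0,0]

```text
time_s: 5.25
ee_pos: [0.5913, -0.0528, 0.2811]
ee_rot: [2.79, 1.441, 0.002]
wrist_force: [0.3, -1.0, -5.4]
width: 0.157
finger_force: 35.0
```

Run:
```python
from h import *
s,p,_=pose();print(p,yaw(),s['wrist_force'],s['width'])
for c in('top','side'):
    arm.snapshot(c)
    for d in arm.masks_of(c,'bat_a'):
        v,u=np.nonzero(d['pixels']);print(c,d['conf'],len(u),u.mean(),v.mean(),onz(c,((u.min()+u.max())/2,(v.min()+v.max())/2),.015))
    print([d['at'] for d in arm.landmark_of(c,'bat_a')])
go([.422,-.343,.25],yaw())
```

```text
[ 0.5913 -0.0528  0.2811] -35.35213998437478 [ 0.3418 -0.9763 -5.3957] 0.156917760608878
top 0.92 1510 346.158940397351 210.32317880794702 [ 0.4214 -0.3413  0.015 ]
top 0.57 1203 336.90773067331673 162.99916874480465 [ 0.5939 -0.313   0.015 ]
top 0.35 795 268.75220125786166 173.86540880503145 [ 0.576  -0.0587  0.015 ]
[[0.4235, -0.345, -0.0001], [0.5956, -0.3165, 0.0015]]
side 0.87 910 247.3230769230769 159.68021978021977 [ 0.5832 -0.3054  0.015 ]
side 0.65 1436 298.21378830083563 164.34401114206128 [ 0.4199 -0.3351  0.015 ]
side 0.61 706 152.4801699716714 273.70113314447593 [0.6461 0.1437 0.015 ]
[[0.4233, -0.3431, -0.001], [0.5969, -0.3126, -0.0009]]
offset [-334.1   31.2   28.6] twist [-0.0023  0.0009  0.    ]
```

Emit:
drive_tool:
  hand: [0,0,0,0,0]
  offset:
    - [-25,2,0]
    - [-65,6,0]
    - [-110,10,0]
    - [-155,15,0]
    - [-200,19,0]
  twist:
    - [0,0,0]
    - [0,0,0]
    - [0,0,0]
    - [0,0,0]
    - [0,0,0]

```text
time_s: 6.18
ee_pos: [0.4893, -0.2276, 0.2787]
ee_rot: [-2.79, -1.442, 0.001]
wrist_force: [-0.4, -0.6, -5.7]
width: 0.158
finger_force: 35.0
```

Emit:
drive_tool:
  hand: [0,0,0,0,0]
  offset:
    - [-45,4,20]
    - [-85,8,40]
    - [-115,10,60]
    - [-134,12,80]
    - [-134,12,95]
  twist:
    - [0,0,0]
    - [0,0,0]
    - [0,0,0]
    - [0,0,0]
    - [0,0,0]

```text
time_s: 6.8
ee_pos: [0.4218, -0.3434, 0.1831]
ee_rot: [-2.791, -1.438, 0.001]
wrist_force: [0.3, -0.9, -5.1]
width: 0.162
finger_force: 35.0
```

Run:
```python
from h import *
s,p,_=pose();print(p,yaw(),s['wrist_force'],s['width'])
go([.422,-.342,.1445],yaw())
arm.snapshot('side')
print([(d['at'],d['conf']) for d in arm.landmark_of('side','teapot')])
```

```text
[ 0.4218 -0.3434  0.1831] -35.47479919232177 [ 0.3335 -0.8813 -5.0558] 0.16175419374098562
offset [ 1.3 -0.6 38.6] twist [-0.0018 -0.0003 -0.    ]
[([0.4246, -0.3385, 0.0554], 0.87), ([0.2778, 0.2083, -0.0012], 0.84), ([0.6126, 0.1973, 0.1464], 0.65), ([0.3448, -0.0222, -0.001], 0.59), ([0.5943, -0.3224, 0.015], 0.51)]
```

Emit:
drive_tool:
  hand: [0,0,0,0,0]
  offset:
    - [0,0,18]
    - [0,0,30]
    - [0,0,34]
    - [0,0,36]
    - [0,0,37]
  twist:
    - [0,0,0]
    - [0,0,0]
    - [0,0,0]
    - [0,0,0]
    - [0,0,0]

```text
time_s: 7.52
ee_pos: [0.4232, -0.3431, 0.148]
ee_rot: [2.79, 1.442, 0.0]
wrist_force: [0.4, -0.3, -4.9]
width: 0.153
finger_force: 35.0
```

Emit:
drive_tool:
  hand: [0,0,0]
  offset:
    - [0,0,2]
    - [0,0,3]
    - [0,0,3]
  twist:
    - [0,0,0]
    - [0,0,0]
    - [0,0,0]

```text
time_s: 7.9
ee_pos: [0.4228, -0.343, 0.1447]
ee_rot: [-2.791, -1.442, -0.0]
wrist_force: [0.4, -0.1, -6.2]
width: 0.157
finger_force: 35.0
```

Emit:
drive_tool:
  hand: [0,0,0,0]
  offset:
    - [0,0,1]
    - [0,0,2]
    - [0,0,2]
    - [0,0,2]
  twist:
    - [0,0,0]
    - [0,0,0]
    - [0,0,0]
    - [0,0,0]

```text
time_s: 8.4
ee_pos: [0.4233, -0.3431, 0.1445]
ee_rot: [2.79, 1.442, 0.001]
wrist_force: [-2.5, 3.6, 10.1]
width: 0.159
finger_force: 35.0
```

Emit:
drive_tool:
  hand: [0.3,0.3,0.6,0.6,0.6]
  offset:
    - [0,0,0]
    - [0,0,0]
    - [0,0,0]
    - [0,0,0]
    - [0,0,0]
  twist:
    - [0,0,0]
    - [0,0,0]
    - [0,0,0]
    - [0,0,0]
    - [0,0,0]

```text
time_s: 9.02
ee_pos: [0.4228, -0.3429, 0.1425]
ee_rot: [-2.791, -1.442, 0.0]
wrist_force: [0.0, 0.6, -0.2]
width: 0.584
finger_force: 0.0
```

Run:
```python
from h import *
s,p,_=pose();print(p,yaw(),s['wrist_force'],s['width'])
for t in ('slide_grip','slide_index','clip_mark','gauge'):
  for c in('top','side'):
    if t=='slide_grip':arm.snapshot(c)
    print(t,c,[(d['at'],d['conf']) for d in arm.landmark_of(c,t)][:2])
```

```text
[ 0.4228 -0.3429  0.1425] -35.35172379969352 [ 0.0106  0.6355 -0.167 ] 0.5838499508052964
slide_grip top [([0.5747, 0.3196, 0.1943], 0.86), ([0.4245, -0.3389, 0.1664], 0.67)]
slide_grip side []
slide_index top [([0.6077, 0.3187, 0.1509], 0.87)]
slide_index side [([0.6085, 0.3193, 0.1488], 0.71)]
clip_mark top [([0.6128, 0.2022, 0.1468], 0.61)]
clip_mark side [([0.5765, 0.2266, 0.0057], 0.68), ([0.6097, 0.2017, 0.1466], 0.48)]
gauge top [([0.5832, 0.2268, -0.001], 0.64)]
gauge side []
```

Emit:
drive_tool:
  hand: [0.6,0.6,1,1,1]
  offset:
    - [0,0,-40]
    - [0,0,-95]
    - [0,0,-150]
    - [45,-16,-185]
    - [95,-35,-200]
  twist:
    - [0,0,0]
    - [0,0,0]
    - [0,0,0]
    - [0,0,-0.05]
    - [0,0,-0.1]

```text
time_s: 10.15
ee_pos: [0.4503, -0.2454, 0.3453]
ee_rot: [2.712, 1.577, 0.003]
wrist_force: [0.9, 1.0, -0.5]
width: 0.901
finger_force: 0.0
```

Run:
```python
from h import *
s,p,_=pose();print(p,yaw())
arm.snapshot('side')
print([(d['at'],d['conf']) for d in arm.landmark_of('side','teapot')][:3])
go([.585,.25,.37],4)
```

```text
[ 0.4503 -0.2454  0.3453] -29.64182472683423
[([0.282, 0.2099, 0.0026], 0.93), ([0.3436, -0.022, 0.001], 0.69), ([0.4244, -0.3371, 0.015], 0.57)]
offset [ 494.5 -123.8  -24.4] twist [ 0.0039 -0.0007 -0.5821]
```

Teapot stands on the bat at (0.424, -0.337, 0.015), upright foot height. On to the gauge.

Emit:
drive_tool:
  hand: [1,1,1,1,1]
  offset:
    - [55,-14,-5]
    - [110,-28,-10]
    - [165,-41,-15]
    - [220,-55,-20]
    - [275,-69,-24]
  twist:
    - [0,0,-0.07]
    - [0,0,-0.14]
    - [0,0,-0.21]
    - [0,0,-0.28]
    - [0,0,-0.35]

```text
time_s: 10.88
ee_pos: [0.5255, 0.029, 0.3664]
ee_rot: [2.397, 2.03, -0.001]
wrist_force: [0.2, -0.7, -0.0]
width: 1.002
finger_force: 0.0
```

Run:
```python
from h import *
print(pose()[1],yaw());go([.585,.25,.37],4)
```

```text
[0.5255 0.029  0.3664] -9.482677756145266
offset [227.8  22.2  -3.7] twist [-0.0001  0.0005 -0.2353]
```

Emit:
drive_tool:
  hand: [1,1,1,1,1]
  offset:
    - [55,5,0]
    - [110,11,0]
    - [165,16,0]
    - [220,22,0]
    - [220,22,0]
  twist:
    - [0,0,-0.06]
    - [0,0,-0.12]
    - [0,0,-0.18]
    - [0,0,-0.23]
    - [0,0,-0.23]

```text
time_s: 11.5
ee_pos: [0.584, 0.2439, 0.3651]
ee_rot: [-2.145, -2.293, 0.001]
wrist_force: [-0.4, -0.4, 1.0]
width: 1.002
finger_force: 0.0
```

Run:
```python
from h import *
print(pose()[1],yaw())
im=arm.snapshot('wrist');ci=arm.camera_info('wrist');cv2.imwrite('pics/w3.png',cv2.resize(im[:,:,::-1],None,fx=1.5,fy=1.5,interpolation=cv2.INTER_CUBIC))
np.savez('w3.npz',T=ci['cam_to_world'],K=ci['intrinsics'])
for t in ('slide_grip','slide_index','clip_mark','gauge'):
  for d in arm.landmark_of('wrist',t)[:2]: print(t,d['at'],d['conf'],px('wrist',d['at'],ci)*1.5)
```

```text
[0.584  0.2439 0.3651] 3.8209359585106752
slide_grip [0.5758, 0.3163, 0.1949] 0.69 [384.8725 178.8382]
slide_index [0.6103, 0.3148, 0.151] 0.66 [423.1957 184.0955]
clip_mark [0.6146, 0.1994, 0.1483] 0.64 [417.1709 305.4188]
gauge [0.5778, 0.2289, 0.0012] 0.65 [383.5687 250.6342]
```

View pics/w3.png

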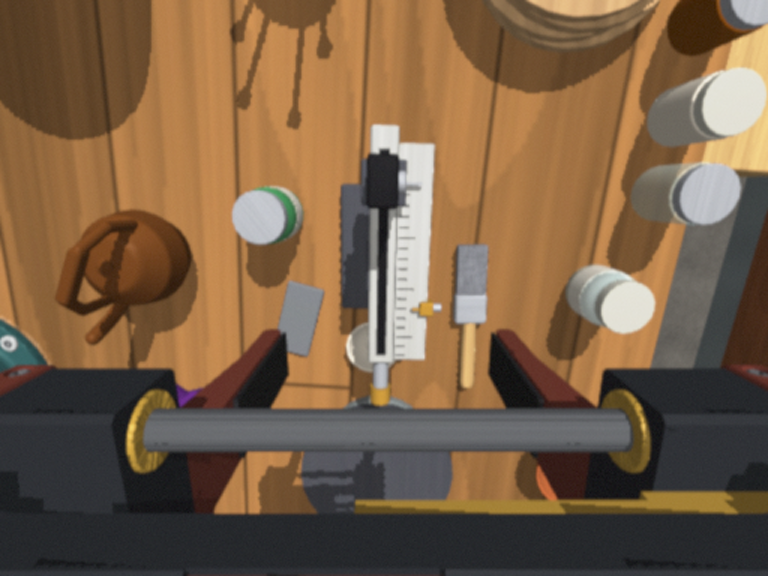

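Run:
```python
import cv2
im=cv2.imread('pics/w3.png')
c=im[120:340,330:470];cv2.imwrite('pics/w3c.png',cv2.resize(c,None,fx=2.7,fy=2.7,interpolation=cv2.INTER_CUBIC))
```

```text
(no output)
```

View pics/w3c.png

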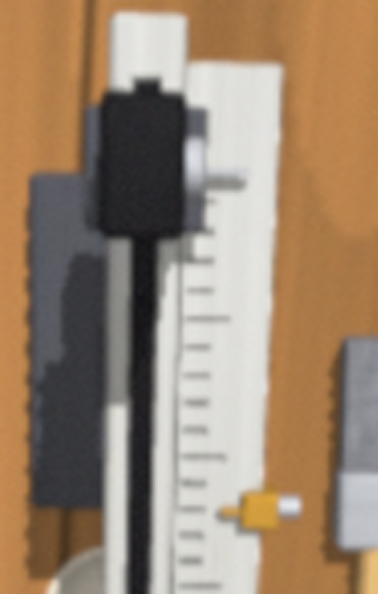

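Run:
```python
from h import *
f=np.load('w3.npz');ci={'cam_to_world':f['T'],'intrinsics':f['K']}
def W(u,v,z): return onz('w',((330+u/2.7)/1.5-.17,(120+v/2.7)/1.5-.17),z,ci)
a=W(282,65,.145);b=W(258,594,.145);d=a-b;print('edge',a,b,np.degrees(np.arctan2(-d[0],d[1])))
a=W(187,20,.145);b=W(170,594,.145);d=a-b;print('tube edge',a,b,np.degrees(np.arctan2(-d[0],d[1])))
i=W(245,180,.149);c=W(220,514,.149);print('idx,clip',i,c)
for th in(2,3,4,5):
    y=np.array([-np.sin(np.radians(th)),np.cos(np.radians(th)),0]);print(th,(i-c)@y)
print('fin',W(103,93,.22),W(187,238,.22),W(145,165,.22))
t=[W(205,v,.145) for v in(200,318,457,586)];print('ticks',np.diff(np.array(t)[:,1]))
```

```text
edge [0.6176 0.3503 0.145 ] [0.6262 0.1626 0.145 ] 2.6132209015491226
tube edge [0.5851 0.3622 0.145 ] [0.5931 0.1605 0.145 ] 2.26368467490676
idx,clip [0.6082 0.3126 0.149 ] [0.6091 0.1944 0.149 ]
2 0.11819348803701056
3 0.11811917926636471
4 0.11800889024946815
5 0.11786265458142381
fin [0.5627 0.3322 0.22  ] [0.588  0.2956 0.22  ] [0.5751 0.3143 0.22  ]
ticks [-0.0403 -0.0504 -0.05  ]
```

Run:
```python
from h import *
print(pose()[1],yaw());go([.575,.316,.365],2.4);go([.575,.316,.176],2.4)
```

```text
[0.5833 0.2396 0.3666] 3.497351394019375
offset [76.8 -3.7  1.6] twist [-0.0004  0.0006  0.0192]
offset [ 76.9  -3.6 190.6] twist [-0.0004  0.0006  0.0192]
```

Emit:
drive_tool:
  hand: [1,1,1,1]
  offset:
    - [40,-2,30]
    - [79,-3,70]
    - [79,-4,100]
    - [79,-4,100]
  twist:
    - [0,0,0]
    - [0,0,0.02]
    - [0,0,0.02]
    - [0,0,0.02]

```text
time_s: 12.25
ee_pos: [0.5728, 0.3181, 0.2644]
ee_rot: [-2.173, -2.266, 0.008]
wrist_force: [0.2, 0.1, 0.2]
width: 1.0
finger_force: 0.0
```

Run:
```python
from h import *
print(pose()[1],yaw());
for c in('top','side'):
    arm.snapshot(c);print([(d['at'],d['conf']) for d in arm.landmark_of(c,'slide_grip')][:2])
ci=arm.camera_info('wrist');im=arm.snapshot('wrist')
print([(d['at'],d['conf']) for d in arm.landmark_of('wrist','slide_grip')][:2])
cv2.imwrite('pics/w4.png',im[:,:,::-1])
print(pose()[1]);go([.575,.318,.176],2.4)
```

```text
[0.5728 0.3181 0.2644] 2.405478243897351
[([0.5747, 0.3181, 0.193], 0.63)]
[([0.5762, 0.315, 0.1964], 0.92)]
[([0.5736, 0.3186, 0.1951], 0.64)]
[0.5756 0.3195 0.2687]
offset [-1.6 -0.9 92.7] twist [ 0.0029 -0.0012  0.0001]
```

View pics/w4.png

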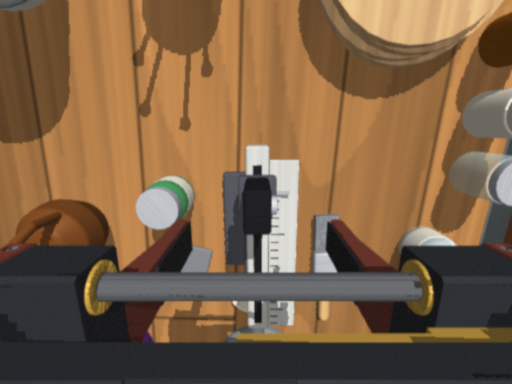

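Emit:
drive_tool:
  hand: [1,1,1,1,0.45]
  offset:
    - [-1,0,40]
    - [-2,0,75]
    - [-2,0,92]
    - [-2,0,92]
    - [-2,0,92]
  twist:
    - [0,0,0]
    - [0,0,0]
    - [0,0,0]
    - [0,0,0]
    - [0,0,0]
  squeeze: 30

```text
time_s: 13.18
ee_pos: [0.5757, 0.3183, 0.1764]
ee_rot: [2.173, 2.268, 0.004]
wrist_force: [1.0, -1.3, 0.7]
width: 0.924
finger_force: 0.0
```

Emit:
drive_tool:
  hand: [0.45,0.45,0.45,0.45]
  offset:
    - [0,0,0]
    - [0,0,0]
    - [0,0,0]
    - [0,0,0]
  twist:
    - [0,0,0]
    - [0,0,0]
    - [0,0,0]
    - [0,0,0]

```text
time_s: 13.68
ee_pos: [0.5746, 0.3179, 0.1748]
ee_rot: [-2.173, -2.269, -0.0]
wrist_force: [-0.6, -0.3, -0.7]
width: 0.481
finger_force: 0.0
```

Emit:
drive_tool:
  hand: [0,0,0,0,0]
  offset:
    - [0,0,0]
    - [0,0,0]
    - [0,0,0]
    - [0,0,0]
    - [0,0,0]
  twist:
    - [0,0,0]
    - [0,0,0]
    - [0,0,0]
    - [0,0,0]
    - [0,0,0]

```text
time_s: 14.3
ee_pos: [0.5746, 0.3179, 0.1747]
ee_rot: [2.173, 2.269, 0.0]
wrist_force: [1.4, -0.4, -0.9]
width: 0.268
finger_force: 30.0
```

Emit:
drive_tool:
  hand: [0,0,0,0,0]
  offset:
    - [-6,0,0]
    - [-18,0,0]
    - [-36,0,0]
    - [-54,0,0]
    - [-72,0,0]
  twist:
    - [0,0,0]
    - [0,0,0]
    - [0,0,0]
    - [0,0,0]
    - [0,0,0]

```text
time_s: 14.92
ee_pos: [0.5778, 0.2463, 0.1747]
ee_rot: [-2.172, -2.268, -0.003]
wrist_force: [3.0, 6.3, -3.7]
width: 0.27
finger_force: 30.0
```

Emit:
drive_tool:
  hand: [0,0,0,0,0]
  offset:
    - [-15,0,0]
    - [-28,0,0]
    - [-36,0,0]
    - [-40,0,0]
    - [-40,0,0]
  twist:
    - [0,0,0]
    - [0,0,0]
    - [0,0,0]
    - [0,0,0]
    - [0,0,0]

```text
time_s: 15.55
ee_pos: [0.5796, 0.2062, 0.1747]
ee_rot: [-2.173, -2.268, -0.002]
wrist_force: [3.5, 4.1, -3.0]
width: 0.271
finger_force: 30.0
```

Run:
```python
from h import *
s,p,_=pose();print(p,yaw(),s['wrist_force'],s['width'])
y=np.array([-np.sin(np.radians(2.4)),np.cos(np.radians(2.4))]);print('travel',(np.array([.5746,.3179])-p[:2])@y)
ci=arm.camera_info('wrist');im=arm.snapshot('wrist')
np.savez('w5.npz',T=ci['cam_to_world'],K=ci['intrinsics'])
for t in('slide_index','clip_mark','slide_grip'):
  print(t,[(d['at'],d['conf'],px('wrist',d['at'],ci)) for d in arm.landmark_of('wrist',t)][:2])
u,v=px('wrist',[.611,.2,.149],ci);print(u,v)
u,v=int(u),int(v);c=im[max(v-50,0):v+50,max(u-65,0):u+65,::-1]
cv2.imwrite('pics/w5.png',cv2.resize(c,None,fx=6,fy=6,interpolation=cv2.INTER_CUBIC))
```

```text
[0.5796 0.2062 0.1747] 2.4447047321789537 [ 3.5044  4.09   -3.0174] 0.2708478450992681
travel 0.11184701627875322
slide_index [([0.6157, 0.2059, 0.15], 0.94, array([307.4051, 222.3876]))]
clip_mark [([0.6123, 0.2013, 0.1478], 0.68, array([301.8628, 226.9192]))]
slide_grip [([0.5806, 0.2079, 0.1923], 0.66, array([260.8661, 242.0771]))]
300.2469274452775 229.0548119265138
```

View pics/w5.png

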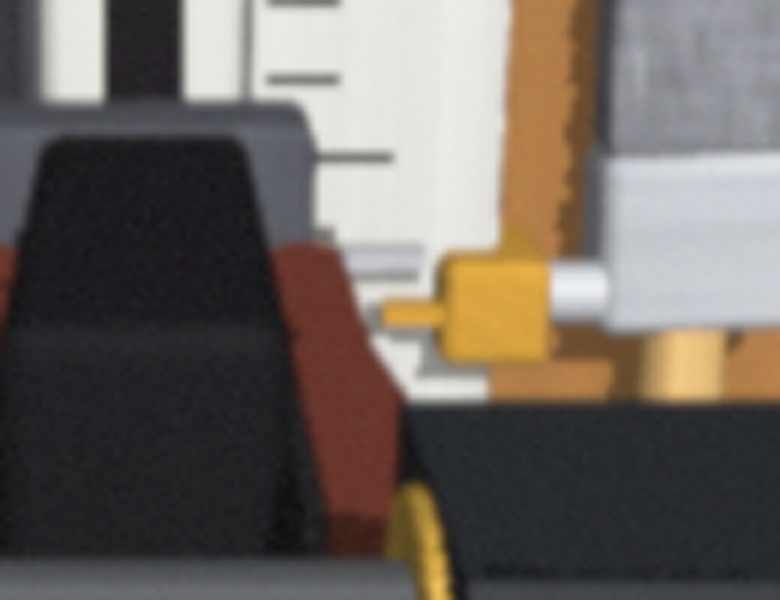

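Emit:
drive_tool:
  hand: [0,0,0,0]
  offset:
    - [-4,0,0]
    - [-7,0,0]
    - [-7,0,0]
    - [-7,0,0]
  twist:
    - [0,0,0]
    - [0,0,0]
    - [0,0,0]
    - [0,0,0]

```text
time_s: 16.25
ee_pos: [0.5799, 0.1995, 0.1747]
ee_rot: [-2.173, -2.268, -0.002]
wrist_force: [2.4, 4.2, -2.8]
width: 0.27
finger_force: 30.0
```

Run:
```python
from h import *
s,p,_=pose();print(p,yaw(),s['wrist_force'],s['width'])
ci=arm.camera_info('wrist');im=arm.snapshot('wrist')
u,v=px('wrist',[.611,.2,.149],ci);u,v=int(u),int(v);print(u,v)
c=im[v-30:v+20,u-20:u+30,::-1]
cv2.imwrite('pics/w6.png',cv2.resize(c,None,fx=11,fy=11,interpolation=cv2.INTER_CUBIC))
```

```text
[0.5799 0.1995 0.1747] 2.45910132249617 [ 2.3638  4.1832 -2.7535] 0.27043426699310447
300 220
```

View pics/w6.png

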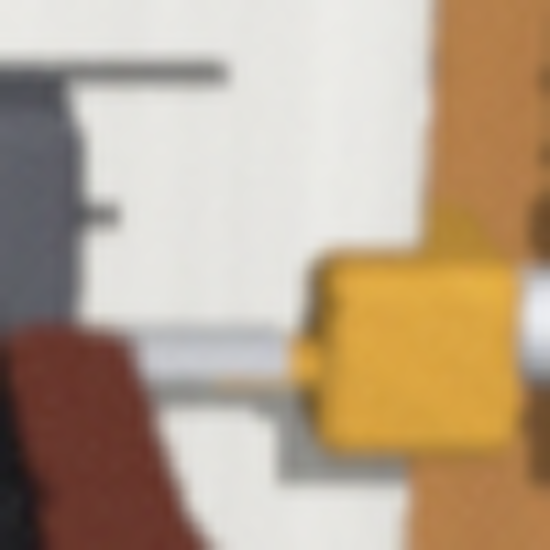

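Emit:
drive_tool:
  hand: [0,0,0,0]
  offset:
    - [-0.9,0,0]
    - [-0.9,0,0]
    - [-0.9,0,0]
    - [-0.9,0,0]
  twist:
    - [0,0,0]
    - [0,0,0]
    - [0,0,0]
    - [0,0,0]

```text
time_s: 16.8
ee_pos: [0.58, 0.1988, 0.1747]
ee_rot: [-2.173, -2.268, -0.003]
wrist_force: [1.7, 5.2, -1.8]
width: 0.273
finger_force: 30.0
```

Run:
```python
from h import *
s,p,_=pose();print(p,s['time_s'],s['wrist_force'],s['width'])
im=arm.snapshot('wrist');u,v=300,220
# column profiles: index blade (cols ~294-305), clip blade (~307-308); B-R difference & brightness
for u0 in(296,300,304,307,308):print(u0,[(int(a),int(b)) for a,b in zip(im[217:230,u0,0],im[217:230,u0,2])])
for t in('side','top'):
    arm.snapshot(t)
    for k in('slide_index','clip_mark','teapot'):print(t,k,[(d['at'],round(d['conf'],2)) for d in arm.landmark_of(t,k)][:4])
```

```text
[0.58   0.1988 0.1747] 16.8 [ 1.7324  5.2218 -1.8077] 0.2729488324887358
296 [(227, 222), (222, 218), (199, 197), (185, 189), (192, 197), (200, 206), (194, 199), (167, 169), (161, 158), (199, 193), (220, 215), (224, 220), (223, 219)]
300 [(227, 223), (222, 218), (200, 200), (184, 189), (190, 196), (198, 204), (194, 198), (167, 168), (158, 156), (193, 188), (220, 215), (225, 221), (226, 222)]
304 [(228, 224), (223, 218), (200, 188), (180, 178), (190, 194), (198, 205), (195, 201), (166, 168), (145, 143), (158, 153), (200, 195), (219, 214), (220, 215)]
307 [(174, 157), (162, 137), (167, 102), (187, 72), (210, 75), (213, 82), (197, 88), (156, 85), (123, 83), (120, 94), (132, 115), (139, 127), (141, 133)]
308 [(125, 83), (120, 68), (137, 56), (176, 55), (202, 62), (207, 65), (190, 63), (156, 56), (128, 50), (125, 57), (131, 73), (140, 96), (142, 119)]
side slide_index [([0.6141, 0.2005, 0.1492], 0.77)]
side clip_mark [([0.4249, -0.3453, 0.002], 0.65), ([0.6128, 0.2021, 0.1475], 0.56)]
side teapot [([0.423, -0.3367, 0.0152], 0.81), ([0.3429, -0.022, 0.0018], 0.61), ([0.2808, 0.2087, 0.0003], 0.59)]
top slide_index []
top clip_mark []
top teapot [([0.4251, -0.3405, 0.0164], 0.91), ([0.3411, -0.025, 0.0017], 0.8)]
```

```bash
python3 -c "
from plant import arm
print(arm.hand_in())"
```

```text
the job is handed in; nothing more can be done
None
```

I stood the white teapot upright on the empty bat, centred to within about 6 mm. The gauge arm is still gripped with its index blade lined up with the clip's blade to about half a millimetre, and I handed the job in just after 17 s.

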